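Load the sample block in order

TASK

Load the aluminium sample block for the next surface-area run: first stand the squat jar in pocket one (marked with one stud), then stand the tall jar in pocket two (two studs). Set both down upright on the pocket floors without dropping them, and leave the jar in pocket three standing where it is.

Things in the scene. Friction and masses are not known exactly. Their poses are not given: they have to be found in the camera images.
- squat: Squat sample jar: plain upright cylinder, 40 mm in diameter, 60 mm tall including its 16 mm grey cap (same diameter as the white plastic body), about 120 g, loose on the bench. Origin at the centre of its underside, z up its axis. Not to be confused with a cone-shaped flask (56 mm foot, 85 mm tall), or a wide low jar (66 mm wide, 34 mm tall).
- tall: Tall sample jar: plain upright cylinder, 34 mm in diameter, 100 mm tall including its 18 mm grey cap (same diameter as the white plastic body), about 130 g, loose on the bench. Origin at the centre of its underside, z up its axis. Jar, squat jar and flask stand in a rough line along y, at least 80 mm apart in y.
- pocket1 (a point): Floor centre of pocket one in a fixed aluminium block, 236 x 110 x 24 mm high, at any yaw. Three round pockets in a row, 60 mm wide, 16 mm deep (floor 8 mm above the bench), 76 mm between centres, marked by one, two and three black 10 mm studs along one long side. x runs along the row from pocket one to pocket three, y across it to the studs, z up.
- pocket2 (a point): Floor centre of pocket two, the middle pocket (two studs), 76 mm from pocket one; same size, depth and axes. Across the row (y) the block ends 43 mm from the pocket's centre on the plain side and 67 mm on the stud side.
- ref: The jar that already stands in pocket three (at the end of the row away from pocket one): white, 42 mm in diameter, narrow neck and a round grey stopper, 83 mm tall, loose, about 130 g. Origin at the centre of its underside. It stays where it is.
Not all that is in view belongs to the job. Leave any blue or red look-alike of the tall alone. Leave any blue look-alike of the squat alone.

How it is judged (in metres and radians):
On the way, in this order (a step that is already met when the one before it is completed fails the run):
1. the squat jar stands in pocket one (horizontal distance between squat and pocket1 below 0.014 m and z of squat in the frame of pocket1 below 0.005 m and angle between squat's own z axis and vertical below 0.17 rad), for 0.2 s.
2. then the tall jar stands in pocket two (horizontal distance between tall and pocket2 below 0.017 m and z of tall in the frame of pocket2 below 0.005 m and angle between tall's own z axis and vertical below 0.17 rad), for 0.2 s.
At the end, for the whole second after the job is handed in: Squat jar upright (within 10 degrees) on the floor of pocket one (within 5 mm of it, 14 mm of the centre), tall jar likewise in pocket two (17 mm of the centre), both at rest; the jar in pocket three upright, at rest, within 30 mm of where it was (all of step 1 and all of step 2 and distance of ref from where it was at the start of the episode below 0.03 m and angle between ref's own z axis and vertical below 0.17 rad and linear speed of each of squat, tall, ref below 0.02 m/s); the robot touches nothing.
It fails at once if the squat jar is dropped or thrown (moves faster than 0.8 m/s while not held, a fall of over 30 mm) (contact force between squat and the fingers below 0.01 N and linear speed of squat above 0.8 m/s).
It fails at once if the tall jar is dropped or thrown (moves faster than 0.8 m/s while not held, a fall of over 30 mm) (contact force between tall and the fingers below 0.01 N and linear speed of tall above 0.8 m/s).
It fails at once if the jar in pocket three is tipped or lifted out (angle between ref's own z axis and vertical above 0.6 rad or distance of ref from where it was at the start of the episode above 0.05 m).
It also fails if it takes over 64 s, if anything falls off the work surface, if the arm or the gripper's body presses on something with over 40 N, if the wrist force passes 120 N, or if a joint passes its speed limit or range.

ROBOT

A 7-joint arm with a two-finger parallel gripper is mounted at the origin on the work surface. World frame = base frame: x ahead of the robot, y to its left, z up, the work surface at z = 0. Lengths are in mm, angles in rad, forces in N, time in s.
With the tool pointing down it reaches from about 400 to 850 mm from the base axis. Payload 10.4 kg.
Tool frame: the origin (TCP) lies at the very end of the fingers, on their centre line; the grasp point (between the pads) lies 19 mm behind it (robot.grip_point_offset is the distance from the TCP to the grasp point, in mm); z points along the fingers, y is the line along which they close (so a half turn about z gives the same grasp; the last joint's range is limited). The gripper opens to 85 mm and grips with 20 to 120 N. Pads are 22 mm wide; open, the fingers measure 114 mm over their backs; the gripper's body (76 mm by 85 mm) begins 54 mm behind the grasp point. The pads swing forward as they close: fully open they stand 13 mm farther back than shut.
Start: joints at [1.23, 0.332, -0.065, 1.46, 0.022, 1.35, -0.088], TCP at [195.32, -593.718, 231.338] pointing down, gripper open.
Joint ranges: [-2.6, 2.6], [-0.5, 2.12], [-1.47, 1.34], [0.16, 2.42], [-1.27, 4.41], [0.06, 2.06], [-2.6, 2.6]. Speed limits (rad/s): [2.22, 2.22, 2.79, 2.79, 3.14, 3.14, 3.14].

INTERFACE

Orientations are given as a 3x3 rotation matrix whose columns are the frame's x, y, z axes.
In Python, from station import robot gives the robot as it stands.
- The arm moves only by the tool play_rows, never from a script. Its argument "motion" is a list of rows, each a list of 3 entries, a list of its own where there are three numbers: the shift along the tool's x, y, z in mm, then the turn, a rotation vector about the tool's x, y, z in degrees, then the opening in per cent of the stroke, from 0 (shut) to 100 (fully open). A call has exactly 8 rows; each row shifts and turns the commanded pose from where the row before left it, along the tool's axes as they then stand; what a row does not reach is not made up. A row lasts 1/10 s, in which the tool goes at most 50 mm and 8.59 degrees, less where a joint would pass 70% of its speed; a pose out of reach is approached as far as the arm can. A call is refused whole if a number of a shift passes 50 or a number of a turn 8.59, either way. A call with a gripper value outside its range is refused whole. The fingers move at their own pace and stop on an object; "force" is the grip in N (left out, the last holds). Time passes only in rows, so rows that do not move let the fingers close, or fill a call up. It gives the time, the measured TCP pose, the force, the opening and the grip force at its end, in the units of the state.
- robot.get_obs(): the state, without advancing time (a new reading comes with each control period).
- robot.read_camera(name): name is "scene" or "side" or "wrist"; returns (picture, depth): 480x640x3 uint8, red, green, blue; 480x640 float32, mm along the optical axis (not along the pixel's ray), 0 where there is no reading.
- robot.get_calibration(name): a dict with "mtx" (3x3 intrinsics, pixels), "R" (3x3) and "t" (3): a world point X has camera coordinates R X + t; the wrist camera has in their place "mount" (4x4, takes a point from camera to tool coordinates, whose origin is the TCP and whose axes are the flange's). Camera axes: x right, y down, z forward; pixel columns grow to the right and rows downward; lengths in mm; the calibration is good to about 2 mm. A picture is of the moment at which its call begins: read the wrist's pose just before it. get_calibration takes no time and is no camera call.
- robot.job_done(): hands the job in; it is judged then, once.
The state is a dict: "clock": time; "qpos": joint angles; "qvel": joint speeds; "effort": joint torques, N m; "eef_pos": TCP position; "ee_rot": TCP orientation; "ft_force": force on the tool from outside, world axes, zero at the start; "wrist_torque": the same for the moment, N m; "grip_width": opening from 0.0 (shut) to 1.0 (fully open); "grip_force": force on a finger pad.
Only numpy, scipy, OpenCV 4.12 (cv2) and the standard library are available. Lean on these libraries where they do the work, as an engineer would, in place of code of your own. Each camera call takes 0.05 s, during which the arm holds its last target. There are 200 camera calls.

## Working session

There is one attempt and no reset: what is moved stays moved. The work goes in short steps, Python scripts to look and compute and a tool call to move; the robot and the scene stay as the last step left them, time stands still between calls to the robot, and variables do not carry over. Pictures are saved under pics/ and viewed, at most 10 in all, crops included, and the job is handed in when it is done.

Besides the shell and the picture viewer there is one more tool, called after "Call:" by a JSON object that holds its "method" and its "body", one argument or row to a line. play_rows: Moves the arm, as the interface text tells. Its arguments: {"type":"object","properties":{"motion":{"type":"array"},"force":{"type":"number"}},"required":["motion"]}

```bash
mkdir -p pics; ls; python3 - <<'E'
from station import robot
import cv2,numpy as np
o=robot.get_obs(); print(o['clock'],o['eef_pos'],np.round(o['ee_rot'],3).tolist(),o['grip_width'],robot.grip_point_offset)
for n in ('scene','side'):
    p,d=robot.read_camera(n); cv2.imwrite(f'pics/{n}0.png',p[:,:,::-1]); np.savez(f'{n}0.npz',p=p,d=d)
    c=robot.get_calibration(n); print(n,{k:np.round(v,3).tolist() for k,v in c.items()}, 'cam pos',-c['R'].T@c['t'])
print(np.round(robot.get_calibration('wrist')['mount'],3).tolist())
E
```

```text
pics
0.0 [ 195.16327672 -593.34635166  230.49226116] [[0.95, 0.312, -0.001], [0.312, -0.95, 0.001], [-0.0, -0.001, -1.0]] 0.9963803338231978 18.700000000000003
scene {'mtx': [[530.597, 0.0, 321.635], [0.0, 530.597, 243.919], [0.0, 0.0, 1.0]], 'R': [[-0.645, 0.764, 0.012], [0.621, 0.533, -0.575], [-0.446, -0.363, -0.818]], 't': [417.053, -296.652, 1442.737]} cam pos [1096.19719219  362.75022507 1005.08174462]
side {'mtx': [[450.337, 0.0, 318.08], [0.0, 450.337, 238.029], [0.0, 0.0, 1.0]], 'R': [[-0.868, -0.497, -0.004], [-0.346, 0.611, -0.712], [0.356, -0.617, -0.702]], 't': [452.277, 244.053, 681.145]} cam pos [234.20801139 495.69645046 653.84020416]
[[0.0, -0.95, -0.314, 81.031], [1.0, 0.0, 0.001, -0.566], [-0.001, -0.314, 0.95, -141.881], [0.0, 0.0, 0.0, 1.0]]
```

View pics/scene0.png

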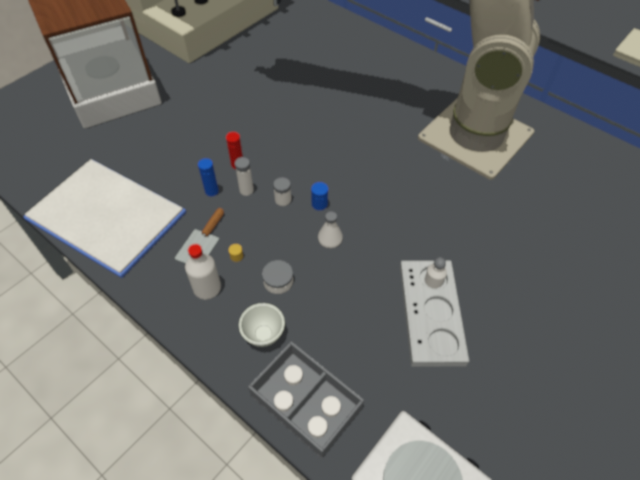

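View pics/side0.png

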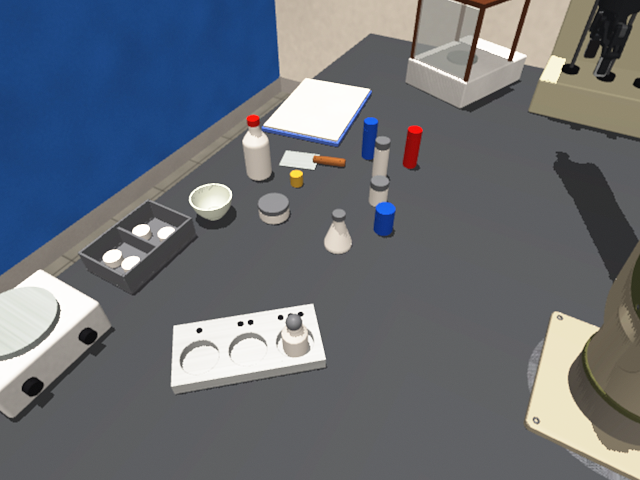

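Scene image, candidates:
- Tall: white/grey-cap at (244,177). Look-alikes are blue (208,177), red (234,150) and the bottle (204,272).
- Squat: white/grey-cap at (283,192). Look-alikes are blue (320,195), the flask (330,230) and the wide jar (278,277).
- Block at (434,312): the single stud is at (420,342), so pocket one is near (443,343), pocket two near (437,308), and the ref jar is at (436,272).

I choose (283,192) and (244,177).

```bash
cat > h.py <<'E'
import numpy as np,cv2
from station import robot
def cloud(n,d):
    c=robot.get_calibration(n); K=c['mtx']; v,u=np.mgrid[:480,:640]
    P=np.stack([(u-K[0,2])/K[0,0]*d,(v-K[1,2])/K[1,1]*d,d],-1)
    if 'R' in c: return (P-c['t'])@c['R']
def ray(n,uv,z):
    c=robot.get_calibration(n); r=c['R'].T@np.linalg.inv(c['mtx'])@[*uv,1]; o=-c['R'].T@c['t']
    return o+r*(z-o[2])/r[2]
def top(W,xy,z,r,tol=6):
    m=(np.hypot(W[...,0]-xy[0],W[...,1]-xy[1])<r)&(abs(W[...,2]-z)<tol); return W[m]
E
python3 - <<'E'
from h import *
ap={'tall':((244,163),(382,143),100),'squat':((283,184),(379,183),60),'wide':((278,270),(273,203),34),'bsquat':((320,188),(385,208),60),'btall':((207,163),(371,121),100),'ref':((439,264),(293,322),75),'flask':((331,216),(338,215),85),'red':((234,136),(415,129),100)}
for i,n in enumerate(('scene','side')):
    f=np.load(n+'0.npz'); W=cloud(n,f['d'])
    print(n,'bench z',np.median(W[240:300,350:390,2]) if i==0 else np.median(W[260:290,380:450,2]))
    for k,a in ap.items():
        p=ray(n,a[i],a[2]); q=top(W,p[:2],a[2],30); 
        print(k,np.round(p),len(q), np.round(cv2.minEnclosingCircle(q[:,:2].astype(np.float32)),1).tolist() if 0 else (np.round((q.min(0)+q.max(0))/2,1),np.round(np.ptp(q,axis=0))) if len(q) else '')
    b=ray(n,((434,312),(248,345))[i],24); q=top(W,b[:2],24,170,4)
    m=(np.hypot(W[...,0]-b[0],W[...,1]-b[1])<170)&(abs(W[...,2]-24)<4)
    r=cv2.minAreaRect(q[:,:2].astype(np.float32)); print('block',len(q),r,np.median(q[:,2]))
    bp=cv2.boxPoints(r)
    st=[((420,342),(415,304),(415,312),(411,270)),((199,331),(241,324),(250,322),(300,314))][i]
    for s in st: print('stud',np.round(ray(n,s,24)))
    # dark blobs
p=cv2.imread('pics/scene0.png')[130:250,190:350]; cv2.imwrite('pics/crop.png',cv2.resize(p,None,fx=4,fy=4,interpolation=cv2.INTER_CUBIC))
E
```

```text
scene bench z -0.698932611360358
tall [ 545. -324.  100.] 132 (array([ 545.2, -331.4,   98.6]), array([33., 36.,  9.]))
squat [ 509. -237.   60.] 178 (array([ 507.7, -242. ,   59.5]), array([39., 41., 11.]))
wide [681. -95.  34.] 484 (array([682.7, -94.7,  33.2]), array([57., 60.,  9.]))
bsquat [ 461. -163.   60.] 188 (array([ 462.3, -165.8,   59.4]), array([39., 40., 11.]))
btall [ 601. -389.  100.] 135 (array([ 604.2, -393.5,   98.7]), array([34., 33.,  9.]))
ref [469. 170.  75.] 32 (array([473.7, 170. ,  75. ]), array([17., 23., 12.]))
flask [524. -78.  85.] 99 (array([522.8, -79.8,  83.7]), array([25., 25.,  9.]))
red [ 497. -406.  100.] 121 (array([ 499.6, -409.9,   98.3]), array([33., 35.,  8.]))
block 3430 ((534.9547729492188, 208.62457275390625), (237.6358184814453, 111.40476989746094), 40.89189529418945) 23.50097455906453
stud [617. 232.  24.]
stud [552. 176.  24.]
stud [568. 186.  24.]
stud [488. 121.  24.]
side bench z 0.6829420173175667
tall [ 541. -323.  100.] 130 (array([ 543.3, -331.1,   98.7]), array([33., 36.,  9.]))
squat [ 506. -236.   60.] 201 (array([ 506. , -242.1,   59. ]), array([38., 43.,  9.]))
wide [685. -94.  34.] 400 (array([685.2, -93.5,  33.5]), array([59., 59., 10.]))
bsquat [ 461. -167.   60.] 243 (array([ 459.5, -165.3,   58.5]), array([38., 41.,  9.]))
btall [ 603. -397.  100.] 109 (array([ 602. , -394.5,   98.5]), array([31., 37.,  9.]))
ref [470. 166.  75.] 63 (array([464.5, 172. ,  75.1]), array([22., 18., 12.]))
flask [521. -77.  85.] 121 (array([520.6, -80.6,  83.6]), array([24., 26.,  9.]))
red [ 499. -414.  100.] 125 (array([ 496.9, -409.5,   99.1]), array([32., 35., 10.]))
block 5943 ((534.1419677734375, 207.29803466796875), (236.310546875, 112.86817169189453), 40.65132522583008) 24.702368896721705
stud [616. 229.  24.]
stud [564. 184.  24.]
stud [554. 173.  24.]
stud [489. 117.  24.]
```

View pics/crop.png

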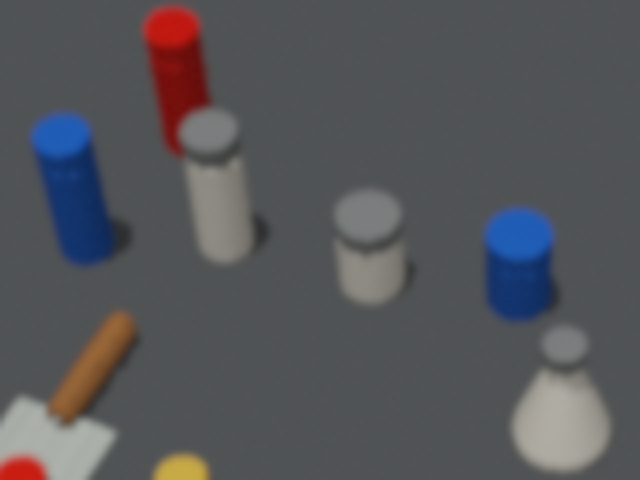

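Crop confirms the white/grey-cap tall at crop (215,185) and squat at (370,245), distinct from the blue, red and flask look-alikes. Sizes (33–36 and 40 mm) and heights (99 and 59 mm) match.

Computed targets: squat (507,-242), tall (544,-331), pocket2 (527,217), pocket1 (584,267). The implied pocket3 (469,168) agrees with the ref jar. I'll close the fingers along world yaw -25°, which is clear of all neighbours and across the row.

Call:
{"method": "play_rows", "body": {
  "motion": [
    [[0,0,0],[0,0,-7.8],100],
    [[0,0,0],[0,0,-7.8],100],
    [[0,0,0],[0,0,-7.8],100],
    [[0,0,0],[0,0,-7.8],100],
    [[0,0,0],[0,0,-7.8],100],
    [[0,0,0],[0,0,-7.8],100],
    [[30,9,0],[0,0,0],100],
    [[40,12,0],[0,0,0],100]
  ],
  "force": 40
}}

```text
clock: 0.9
eef_pos: [242.4, -539.5, 230.5]
ee_rot: [[0.426, 0.905, -0.001], [0.905, -0.426, 0.001], [0.0, -0.001, -1.0]]
ft_force: [1.0, 0.2, 0.9]
grip_width: 0.999
grip_force: 0.0
```

```bash
cat > d.py <<'E'
from h import *
import sys
T={'squat':(507,-242),'tall':(544.4,-331.3),'p1':(584.2,266.7),'p2':(526.7,217.1)}
o=robot.get_obs(); R=o['ee_rot']; p=o['eef_pos']; t=np.array([*T[sys.argv[1]],float(sys.argv[2])])
print(round(o['clock'],2),'pos',p.round(1),'tool delta',(R.T@(t-p)).round(1),'yaw y',np.degrees(np.arctan2(R[1,1],R[0,1])).round(1),'tilt',R[:,2].round(3),'grip',o['grip_width'],o['grip_force'],'F',np.round(o['ft_force'],1),'q',np.round(o['qpos'],2))
E
python3 d.py squat 22
```

```text
0.9 pos [ 242.4 -539.5  230.5] tool delta [381.9 112.9 208.4] yaw y -25.2 tilt [-0.001  0.001 -1.   ] grip 0.9994575041451961 0.0 F [1.  0.2 0.9] q [ 1.25  0.27 -0.21  1.55  0.06  1.33  0.59]
```

Call:
{"method": "play_rows", "body": {
  "motion": [
    [[48,14,5],[0,0,0],100],
    [[48,14,5],[0,0,0],100],
    [[48,14,5],[0,0,0],100],
    [[48,14,5],[0,0,0],100],
    [[48,14,5],[0,0,0],100],
    [[48,14,5],[0,0,0],100],
    [[48,14,5],[0,0,0],100],
    [[40,12,5],[0,0,0],100]
  ]
}}

```text
clock: 1.7
eef_pos: [502.7, -243.5, 191.2]
ee_rot: [[0.421, 0.907, 0.0], [0.907, -0.421, 0.0], [0.0, -0.0, -1.0]]
ft_force: [-0.2, -0.4, 0.4]
grip_width: 1.0
grip_force: 0.0
```

```bash
python3 d.py squat 22
```

```text
1.7 pos [ 502.7 -243.5  191.2] tool delta [  3.1   3.3 169.2] yaw y -24.9 tilt [ 0.  0. -1.] grip 0.9998203432575389 0.0 F [-0.2 -0.4  0.4] q [ 0.78  0.25 -0.48  1.67  0.12  1.25 -0.16]
```

Call:
{"method": "play_rows", "body": {
  "motion": [
    [[1,3,25],[0,0,0],100],
    [[0,0,28],[0,0,0],100],
    [[0,0,28],[0,0,0],100],
    [[0,0,28],[0,0,0],100],
    [[0,0,25],[0,0,0],100],
    [[0,0,20],[0,0,0],100],
    [[0,0,14],[0,0,0],100],
    [[0,0,0],[0,0,0],100]
  ]
}}

```text
clock: 2.5
eef_pos: [503.2, -246.0, 21.6]
ee_rot: [[0.422, 0.906, -0.003], [0.906, -0.422, 0.002], [0.0, -0.003, -1.0]]
ft_force: [-0.8, 0.8, -0.3]
grip_width: 0.996
grip_force: 0.0
```

```bash
python3 d.py squat 22; python3 -c "
from h import *
p,d=robot.read_camera('side');W=cloud('side',d);cv2.imwrite('pics/a.png',cv2.resize(p[100:260,290:490,::-1],None,fx=3,fy=3))"
```

```text
2.5 pos [ 503.2 -246.    21.6] tool delta [ 5.2  1.8 -0.4] yaw y -25.0 tilt [-0.003  0.002 -1.   ] grip 0.9961009622778138 0.0 F [-0.8  0.8 -0.3] q [ 0.74  0.45 -0.44  1.82  0.23  0.93 -0.24]
```

View pics/a.png

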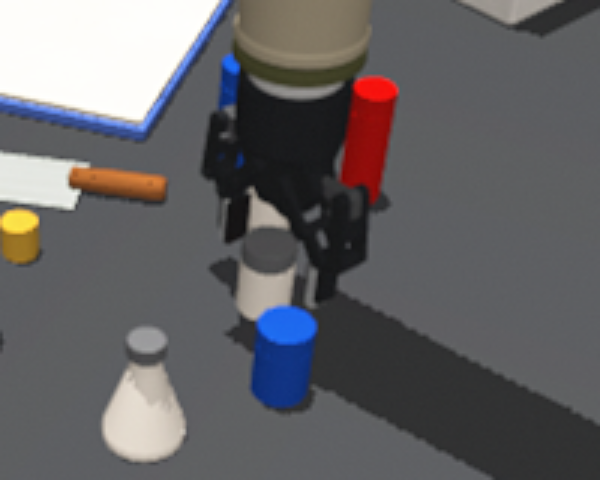

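The squat jar (crop (268,270)) stands between the open fingers. Centre it and close.

Call:
{"method": "play_rows", "body": {
  "motion": [
    [[5,1,0],[0,0,0],100],
    [[0,0,0],[0,0,0],60],
    [[0,0,0],[0,0,0],35],
    [[0,0,0],[0,0,0],20],
    [[0,0,0],[0,0,0],20],
    [[0,0,0],[0,0,0],20],
    [[0,0,0],[0,0,0],20],
    [[0,0,0],[0,0,0],20]
  ],
  "force": 40
}}

```text
clock: 3.35
eef_pos: [507.7, -242.6, 24.1]
ee_rot: [[0.423, 0.906, 0.001], [0.906, -0.423, -0.001], [-0.0, 0.001, -1.0]]
ft_force: [-2.4, 1.0, 6.4]
grip_width: 0.458
grip_force: 40.0
```

```bash
python3 d.py squat 22;python3 d.py p1 120
```

```text
3.35 pos [ 507.7 -242.6   24.1] tool delta [ 0.3 -0.9  2.1] yaw y -25.0 tilt [ 0.001 -0.001 -1.   ] grip 0.45824888729195656 40.040892362594604 F [-2.4  1.   6.4] q [ 0.73  0.44 -0.44  1.81  0.23  0.93 -0.25]
3.35 pos [ 507.7 -242.6   24.1] tool delta [ 493.9 -145.9  -96.1] yaw y -25.0 tilt [ 0.001 -0.001 -1.   ] grip 0.45824888729195656 40.040892362594604 F [-2.4  1.   6.4] q [ 0.73  0.44 -0.44  1.81  0.23  0.93 -0.25]
```

Call:
{"method": "play_rows", "body": {
  "motion": [
    [[0,0,-8],[0,0,0],20],
    [[0,0,-16],[0,0,0],20],
    [[0,0,-24],[0,0,0],20],
    [[0,0,-24],[0,0,0],20],
    [[0,0,-24],[0,0,0],20],
    [[10,-3,-18],[0,0,0],20],
    [[20,-6,-12],[0,0,0],20],
    [[30,-9,0],[0,0,0],20]
  ]
}}

```text
clock: 4.15
eef_pos: [517.3, -181.7, 152.6]
ee_rot: [[0.425, 0.905, 0.004], [0.905, -0.425, -0.002], [-0.001, 0.004, -1.0]]
ft_force: [1.0, 0.7, -1.3]
grip_width: 0.459
grip_force: 40.5
```

Call:
{"method": "play_rows", "body": {
  "motion": [
    [[36,-11,0],[0,0,0],20],
    [[40,-12,0],[0,0,0],20],
    [[40,-12,0],[0,0,0],20],
    [[40,-12,0],[0,0,0],20],
    [[40,-12,0],[0,0,0],20],
    [[40,-12,0],[0,0,0],20],
    [[40,-12,0],[0,0,0],20],
    [[40,-12,0],[0,0,0],20]
  ]
}}

```text
clock: 4.95
eef_pos: [564.1, 147.6, 150.8]
ee_rot: [[0.423, 0.906, 0.001], [0.906, -0.423, -0.0], [0.0, 0.001, -1.0]]
ft_force: [1.6, -0.7, -1.8]
grip_width: 0.462
grip_force: 40.5
```

```bash
python3 d.py p1 70; python3 -c "
from h import *
p,d=robot.read_camera('side');np.savez('b.npz',p=p,d=d);cv2.imwrite('pics/b.png',p[:,:,::-1])"
```

```text
4.95 pos [564.1 147.6 150.8] tool delta [116.4 -32.2  80.8] yaw y -25.0 tilt [ 0.001 -0.    -1.   ] grip 0.4624545298376396 40.51115870475769 F [ 1.6 -0.7 -1.8] q [ 0.22  0.38 -0.67  1.65  0.25  1.2  -0.95]
```

View pics/b.png

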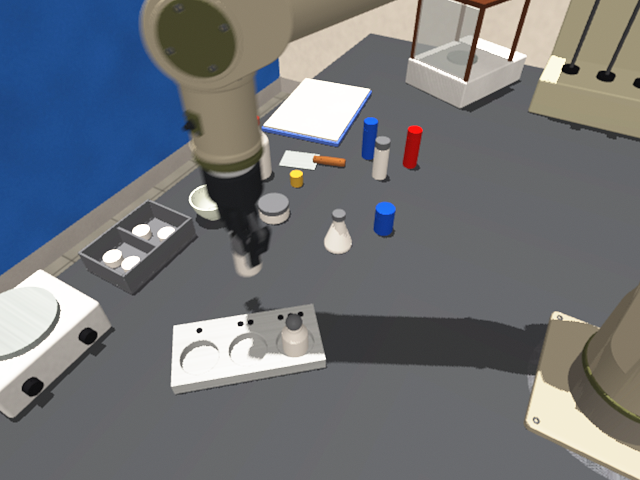

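The squat jar is held upright at (247,262); the bench rows and ref jar (294,335) are undisturbed. Moving over pocket one.

Call:
{"method": "play_rows", "body": {
  "motion": [
    [[35,-10,0],[0,0,0],20],
    [[30,-9,0],[0,0,0],20],
    [[25,-6,0],[0,0,0],20],
    [[16,-4,10],[0,0,0],20],
    [[8,-2,20],[0,0,0],20],
    [[2,-1,20],[0,0,0],20],
    [[0,0,15],[0,0,0],20],
    [[0,0,0],[0,0,0],20]
  ]
}}

```text
clock: 5.8
eef_pos: [582.8, 263.0, 81.7]
ee_rot: [[0.423, 0.906, -0.004], [0.906, -0.423, -0.002], [-0.004, -0.002, -1.0]]
ft_force: [-1.0, 0.4, -1.1]
grip_width: 0.461
grip_force: 40.5
```

```bash
python3 d.py p1 32
```

```text
5.8 pos [582.8 263.   81.7] tool delta [ 4.2 -0.1 49.7] yaw y -25.0 tilt [-0.004 -0.002 -1.   ] grip 0.4605046663599716 40.51329284906387 F [-1.   0.4 -1.1] q [-0.01  0.57 -0.65  1.55  0.37  1.15 -1.18]
```

Call:
{"method": "play_rows", "body": {
  "motion": [
    [[4,0,8],[0,0,0],20],
    [[0,0,10],[0,0,0],20],
    [[0,0,10],[0,0,0],20],
    [[0,0,8],[0,0,0],20],
    [[0,0,5],[0,0,0],20],
    [[0,0,3],[0,0,0],20],
    [[0,0,2],[0,0,0],20],
    [[0,0,0],[0,0,0],20]
  ]
}}

```text
clock: 6.6
eef_pos: [585.7, 268.5, 38.4]
ee_rot: [[0.422, 0.906, 0.0], [0.906, -0.422, -0.0], [0.0, 0.0, -1.0]]
ft_force: [0.9, -0.5, -0.4]
grip_width: 0.459
grip_force: 40.5
```

```bash
python3 d.py p1 32
```

```text
6.6 pos [585.7 268.5  38.4] tool delta [-2.2 -0.6  6.4] yaw y -25.0 tilt [ 0. -0. -1.] grip 0.4591008535853718 40.53647607564926 F [ 0.9 -0.5 -0.4] q [-0.03  0.63 -0.63  1.57  0.4   1.08 -1.21]
```

Call:
{"method": "play_rows", "body": {
  "motion": [
    [[-2,0,2],[0,0,0],20],
    [[0,0,1],[0,0,0],20],
    [[0,0,1],[0,0,0],20],
    [[0,0,1],[0,0,0],20],
    [[0,0,0.5],[0,0,0],20],
    [[0,0,0.5],[0,0,0],20],
    [[0,0,0],[0,0,0],20],
    [[0,0,0],[0,0,0],20]
  ]
}}

```text
clock: 7.4
eef_pos: [584.8, 266.6, 32.5]
ee_rot: [[0.423, 0.906, 0.0], [0.906, -0.423, -0.0], [-0.0, 0.0, -1.0]]
ft_force: [-0.6, -0.3, -1.3]
grip_width: 0.459
grip_force: 40.5
```

```bash
python3 d.py p1 32
```

```text
7.4 pos [584.8 266.6  32.5] tool delta [-0.2 -0.6  0.5] yaw y -25.0 tilt [ 0. -0. -1.] grip 0.45859886764671637 40.53647428750992 F [-0.6 -0.3 -1.3] q [-0.03  0.63 -0.63  1.58  0.41  1.07 -1.21]
```

Call:
{"method": "play_rows", "body": {
  "motion": [
    [[0,0,0.5],[0,0,0],20],
    [[0,0,0.5],[0,0,0],20],
    [[0,0,0.5],[0,0,0],20],
    [[0,0,0.5],[0,0,0],20],
    [[0,0,0],[0,0,0],20],
    [[0,0,0],[0,0,0],20],
    [[0,0,0],[0,0,0],20],
    [[0,0,0],[0,0,0],20]
  ]
}}

```text
clock: 8.2
eef_pos: [584.9, 266.7, 32.1]
ee_rot: [[0.423, 0.906, 0.001], [0.906, -0.423, -0.0], [-0.0, 0.001, -1.0]]
ft_force: [-5.9, -3.7, 13.9]
grip_width: 0.457
grip_force: 42.2
```

```bash
python3 d.py p1 32; python3 -c "
from h import *
p,d=robot.read_camera('side');cv2.imwrite('pics/c.png',cv2.resize(p[250:410,150:350,::-1],None,fx=3,fy=3))"
```

```text
8.2 pos [584.9 266.7  32.1] tool delta [-0.4 -0.6  0.1] yaw y -25.0 tilt [ 0.001 -0.    -1.   ] grip 0.4570060291135186 42.17899560928345 F [-5.9 -3.7 13.9] q [-0.03  0.63 -0.63  1.58  0.41  1.07 -1.21]
```

View pics/c.png

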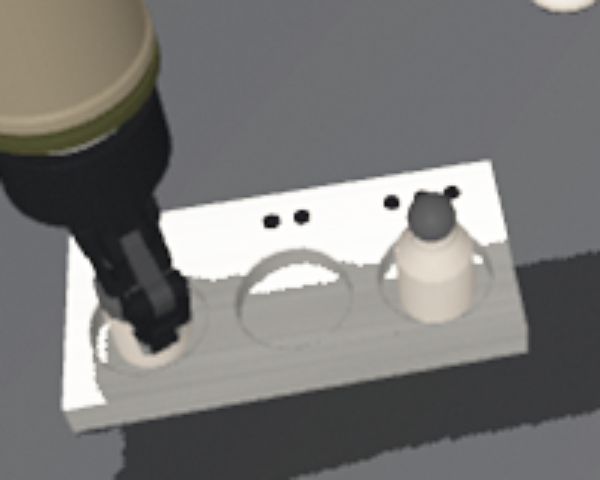

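The jar sits in pocket one (crop (145,345)) and floor contact reads 14 N at the expected height. Unload, open and retreat.

Call:
{"method": "play_rows", "body": {
  "motion": [
    [[0,0,-0.5],[0,0,0],20],
    [[0,0,0],[0,0,0],46],
    [[0,0,0],[0,0,0],50],
    [[0,0,0],[0,0,0],56],
    [[0,0,0],[0,0,0],70],
    [[0,0,0],[0,0,0],90],
    [[0,0,0],[0,0,0],100],
    [[0,0,0],[0,0,0],100]
  ]
}}

```text
clock: 9.05
eef_pos: [584.7, 266.6, 30.9]
ee_rot: [[0.422, 0.906, -0.0], [0.906, -0.422, -0.0], [-0.0, -0.0, -1.0]]
ft_force: [0.1, -0.3, 0.3]
grip_width: 1.002
grip_force: 0.0
```

Call:
{"method": "play_rows", "body": {
  "motion": [
    [[0,0,-5],[0,0,0],100],
    [[0,0,-10],[0,0,0],100],
    [[0,0,-20],[0,0,0],100],
    [[0,0,-25],[0,0,0],100],
    [[0,0,-25],[0,0,0],100],
    [[0,0,-25],[0,0,0],100],
    [[-10,3,-25],[0,0,0],100],
    [[-30,8,-10],[0,0,0],100]
  ]
}}

```text
clock: 9.85
eef_pos: [577.9, 229.2, 179.7]
ee_rot: [[0.418, 0.908, 0.004], [0.908, -0.418, 0.004], [0.005, 0.002, -1.0]]
ft_force: [0.5, -0.1, -0.7]
grip_width: 0.998
grip_force: 0.0
```

Call:
{"method": "play_rows", "body": {
  "motion": [
    [[-40,8,0],[0,0,0],100],
    [[-48,10,0],[0,0,0],100],
    [[-48,10,0],[0,0,0],100],
    [[-48,10,0],[0,0,0],100],
    [[-48,10,0],[0,0,0],100],
    [[-48,10,0],[0,0,0],100],
    [[-48,10,0],[0,0,0],100],
    [[-48,10,0],[0,0,0],100]
  ]
}}

```text
clock: 10.65
eef_pos: [489.1, -149.7, 177.2]
ee_rot: [[0.422, 0.907, 0.002], [0.907, -0.422, -0.001], [-0.0, 0.002, -1.0]]
ft_force: [0.4, -0.2, 0.7]
grip_width: 0.996
grip_force: 0.0
```

```bash
python3 d.py tall 45; python3 - <<'E'
from h import *
f={}
for n in ('scene','side'):
    p,d=robot.read_camera(n);W=cloud(n,d)
    for k,xy,z in (('squat',(584,267),68),('tall',(544,-331),100),('refstop',(469,170),86)):
        q=top(W,xy,z,30,5); print(n,k,len(q),((q.min(0)+q.max(0))/2).round(1) if len(q) else '',np.ptp(q,axis=0).round() if len(q) else '', np.median(q[:,2]) if len(q) else '')
E
```

```text
10.65 pos [ 489.1 -149.7  177.2] tool delta [-141.2  126.5  132.5] yaw y -25.0 tilt [ 0.002 -0.001 -1.   ] grip 0.9961294104207727 0.0 F [ 0.4 -0.2  0.7] q [ 0.7   0.16 -0.53  1.81  0.09  1.2  -0.3 ]
scene squat 305 [585.2 266.5  67.3] [42. 39.  8.] 67.58002536232866
scene tall 125 [ 545.8 -331.5   99.9] [34. 33. 10.] 98.79613814336626
scene refstop 91 [469.4 170.   86. ] [23. 24. 10.] 86.4146222394264
side squat 516 [583.9 265.5  67.5] [41. 39.  9.] 68.60083780090974
side tall 119 [ 543.3 -331.7   99.1] [31. 38.  8.] 100.37480549443802
side refstop 171 [467.  169.9  86. ] [25. 23. 10.] 87.41439341103307
```

Squat jar's top is at (584.5,266) and z≈68, so it is on the pocket floor and centred. Next the tall jar.

Call:
{"method": "play_rows", "body": {
  "motion": [
    [[-25,20,0],[0,0,0],100],
    [[-28,26,0],[0,0,0],100],
    [[-28,26,0],[0,0,0],100],
    [[-28,26,0],[0,0,0],100],
    [[-20,18,0],[0,0,0],100],
    [[-10,9,0],[0,0,0],100],
    [[-2,2,0],[0,0,0],100],
    [[0,0,0],[0,0,0],100]
  ]
}}

```text
clock: 11.55
eef_pos: [545.5, -328.2, 176.2]
ee_rot: [[0.422, 0.907, 0.0], [0.907, -0.422, 0.001], [0.001, -0.0, -1.0]]
ft_force: [0.1, 0.2, -0.0]
grip_width: 0.999
grip_force: 0.0
```

```bash
python3 d.py tall 45
```

```text
11.55 pos [ 545.5 -328.2  176.2] tool delta [ -3.4   0.3 131.2] yaw y -24.9 tilt [ 0.     0.001 -1.   ] grip 0.9992453079688594 0.0 F [ 0.1  0.2 -0. ] q [ 0.79  0.42 -0.42  1.48  0.18  1.27 -0.09]
```

Call:
{"method": "play_rows", "body": {
  "motion": [
    [[-3,0,15],[0,0,0],100],
    [[0,0,22],[0,0,0],100],
    [[0,0,25],[0,0,0],100],
    [[0,0,25],[0,0,0],100],
    [[0,0,22],[0,0,0],100],
    [[0,0,14],[0,0,0],100],
    [[0,0,6],[0,0,0],100],
    [[0,0,0],[0,0,0],100]
  ]
}}

```text
clock: 12.35
eef_pos: [543.7, -331.6, 46.5]
ee_rot: [[0.422, 0.907, -0.001], [0.907, -0.422, 0.001], [0.0, -0.001, -1.0]]
ft_force: [0.2, -0.8, -0.5]
grip_width: 0.998
grip_force: 0.0
```

```bash
python3 d.py tall 45
```

```text
12.35 pos [ 543.7 -331.6   46.5] tool delta [0.6 0.5 1.5] yaw y -25.0 tilt [-0.001  0.001 -1.   ] grip 0.9980543128433207 0.0 F [ 0.2 -0.8 -0.5] q [ 0.78  0.55 -0.39  1.6   0.23  1.04 -0.12]
```

Call:
{"method": "play_rows", "body": {
  "motion": [
    [[0,0,0],[0,0,0],60],
    [[0,0,0],[0,0,0],45],
    [[0,0,0],[0,0,0],35],
    [[0,0,0],[0,0,0],20],
    [[0,0,0],[0,0,0],20],
    [[0,0,0],[0,0,0],20],
    [[0,0,0],[0,0,0],20],
    [[0,0,0],[0,0,0],20]
  ],
  "force": 40
}}

```text
clock: 13.15
eef_pos: [544.4, -332.4, 47.8]
ee_rot: [[0.423, 0.906, 0.001], [0.906, -0.423, -0.001], [-0.0, 0.001, -1.0]]
ft_force: [-1.3, 0.6, 4.7]
grip_width: 0.389
grip_force: 39.4
```

```bash
python3 d.py tall 45
```

```text
13.15 pos [ 544.4 -332.4   47.8] tool delta [ 1.  -0.5  2.8] yaw y -25.0 tilt [ 0.001 -0.001 -1.   ] grip 0.38949339500315033 39.35720667243004 F [-1.3  0.6  4.7] q [ 0.78  0.55 -0.39  1.6   0.23  1.04 -0.12]
```

Call:
{"method": "play_rows", "body": {
  "motion": [
    [[0,0,-8],[0,0,0],20],
    [[0,0,-16],[0,0,0],20],
    [[0,0,-24],[0,0,0],20],
    [[0,0,-24],[0,0,0],20],
    [[0,0,-24],[0,0,0],20],
    [[10,-5,-16],[0,0,0],20],
    [[20,-10,-8],[0,0,0],20],
    [[30,-15,0],[0,0,0],20]
  ]
}}

```text
clock: 13.95
eef_pos: [542.2, -264.2, 168.1]
ee_rot: [[0.424, 0.906, 0.001], [0.906, -0.424, -0.001], [-0.0, 0.002, -1.0]]
ft_force: [1.1, -0.3, -1.7]
grip_width: 0.388
grip_force: 39.9
```

Call:
{"method": "play_rows", "body": {
  "motion": [
    [[40,-20,0],[0,0,0],20],
    [[42,-21,0],[0,0,0],20],
    [[42,-21,0],[0,0,0],20],
    [[42,-21,0],[0,0,0],20],
    [[42,-21,0],[0,0,0],20],
    [[42,-21,0],[0,0,0],20],
    [[42,-21,0],[0,0,0],20],
    [[42,-21,0],[0,0,0],20]
  ]
}}

```text
clock: 14.75
eef_pos: [529.8, 111.6, 166.7]
ee_rot: [[0.421, 0.907, -0.001], [0.907, -0.421, -0.001], [-0.001, -0.0, -1.0]]
ft_force: [0.4, -0.2, -1.9]
grip_width: 0.39
grip_force: 39.9
```

```bash
python3 d.py p2 56
```

```text
14.75 pos [529.8 111.6 166.7] tool delta [ 94.5 -47.2 110.6] yaw y -24.9 tilt [-0.001 -0.001 -1.   ] grip 0.38979961466068463 39.8926542699337 F [ 0.4 -0.2 -1.9] q [ 0.3   0.26 -0.68  1.74  0.18  1.2  -0.86]
```

Call:
{"method": "play_rows", "body": {
  "motion": [
    [[32,-16,0],[0,0,0],20],
    [[26,-13,0],[0,0,0],20],
    [[18,-9,0],[0,0,0],20],
    [[10,-5,10],[0,0,0],20],
    [[5,-2,15],[0,0,0],20],
    [[1,0,10],[0,0,0],20],
    [[0,0,5],[0,0,0],20],
    [[0,0,0],[0,0,0],20]
  ]
}}

```text
clock: 15.55
eef_pos: [529.6, 209.1, 125.7]
ee_rot: [[0.424, 0.906, -0.002], [0.906, -0.424, -0.001], [-0.002, -0.001, -1.0]]
ft_force: [0.5, -0.0, -0.6]
grip_width: 0.382
grip_force: 39.9
```

```bash
python3 d.py p2 56; python3 -c "
from h import *
p,d=robot.read_camera('side');cv2.imwrite('pics/e.png',cv2.resize(p[180:420,130:370,::-1],None,fx=2,fy=2))"
```

```text
15.55 pos [529.6 209.1 125.7] tool delta [ 6.1 -5.9 69.7] yaw y -25.1 tilt [-0.002 -0.001 -1.   ] grip 0.3824961299614135 39.88806299865246 F [ 0.5 -0.  -0.6] q [ 0.12  0.38 -0.7   1.71  0.26  1.15 -1.09]
```

View pics/e.png

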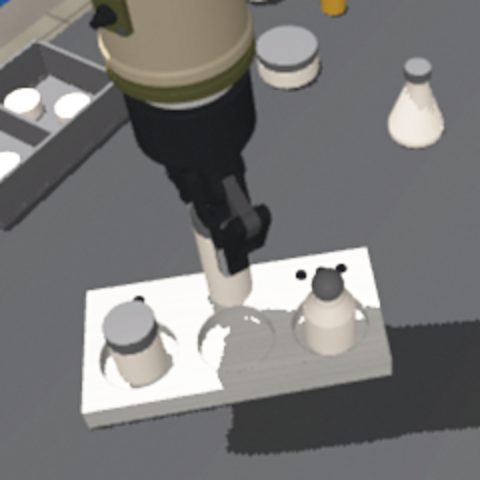

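The squat jar stands in pocket one (crop (137,345)), the ref jar is upright at (330,315), and the tall jar hangs upright at (225,260) near pocket two (237,340). Centre and descend.

Call:
{"method": "play_rows", "body": {
  "motion": [
    [[4,-4,0],[0,0,0],20],
    [[2,-2,8],[0,0,0],20],
    [[0,0,12],[0,0,0],20],
    [[0,0,12],[0,0,0],20],
    [[0,0,12],[0,0,0],20],
    [[0,0,8],[0,0,0],20],
    [[0,0,4],[0,0,0],20],
    [[0,0,0],[0,0,0],20]
  ]
}}

```text
clock: 16.4
eef_pos: [526.8, 218.4, 70.3]
ee_rot: [[0.422, 0.906, -0.001], [0.906, -0.422, -0.0], [-0.001, -0.001, -1.0]]
ft_force: [0.2, 1.1, -0.6]
grip_width: 0.387
grip_force: 39.9
```

```bash
python3 d.py p2 56
```

```text
16.4 pos [526.8 218.4  70.3] tool delta [-1.2  0.5 14.3] yaw y -25.0 tilt [-0.001 -0.    -1.   ] grip 0.38703153002038015 39.88741122186184 F [ 0.2  1.1 -0.6] q [ 0.08  0.45 -0.68  1.75  0.32  1.05 -1.14]
```

Call:
{"method": "play_rows", "body": {
  "motion": [
    [[-1,0,3],[0,0,0],20],
    [[0,0,3],[0,0,0],20],
    [[0,0,2.5],[0,0,0],20],
    [[0,0,2],[0,0,0],20],
    [[0,0,1],[0,0,0],20],
    [[0,0,0],[0,0,0],20],
    [[0,0,0],[0,0,0],20],
    [[0,0,0],[0,0,0],20]
  ]
}}

```text
clock: 17.2
eef_pos: [526.7, 217.6, 59.6]
ee_rot: [[0.423, 0.906, 0.0], [0.906, -0.423, 0.0], [0.0, 0.0, -1.0]]
ft_force: [-0.2, 0.1, -1.6]
grip_width: 0.388
grip_force: 39.9
```

```bash
python3 d.py p2 56
```

```text
17.2 pos [526.7 217.6  59.6] tool delta [-0.5  0.2  3.6] yaw y -25.0 tilt [ 0.  0. -1.] grip 0.3875234008372232 39.88791547715664 F [-0.2  0.1 -1.6] q [ 0.08  0.46 -0.67  1.76  0.33  1.03 -1.15]
```

Call:
{"method": "play_rows", "body": {
  "motion": [
    [[0,0,1],[0,0,0],20],
    [[0,0,1],[0,0,0],20],
    [[0,0,0.5],[0,0,0],20],
    [[0,0,0.5],[0,0,0],20],
    [[0,0,0.5],[0,0,0],20],
    [[0,0,0.5],[0,0,0],20],
    [[0,0,0],[0,0,0],20],
    [[0,0,0],[0,0,0],20]
  ]
}}

```text
clock: 18.0
eef_pos: [526.7, 217.7, 55.7]
ee_rot: [[0.423, 0.906, 0.0], [0.906, -0.423, -0.0], [0.0, 0.0, -1.0]]
ft_force: [-1.0, 0.3, 3.4]
grip_width: 0.386
grip_force: 40.4
```

```bash
python3 d.py p2 56
```

```text
18.0 pos [526.7 217.7  55.7] tool delta [-0.5  0.2 -0.3] yaw y -25.0 tilt [ 0. -0. -1.] grip 0.3857314844932375 40.37763901054859 F [-1.   0.3  3.4] q [ 0.08  0.46 -0.67  1.77  0.33  1.03 -1.15]
```

Floor contact at the expected height. Release and retreat.

Call:
{"method": "play_rows", "body": {
  "motion": [
    [[0,0,0],[0,0,0],38],
    [[0,0,0],[0,0,0],42],
    [[0,0,0],[0,0,0],48],
    [[0,0,0],[0,0,0],56],
    [[0,0,0],[0,0,0],66],
    [[0,0,0],[0,0,0],80],
    [[0,0,0],[0,0,0],80],
    [[0,0,0],[0,0,0],80]
  ]
}}

```text
clock: 18.8
eef_pos: [526.6, 217.6, 55.4]
ee_rot: [[0.423, 0.906, 0.0], [0.906, -0.423, -0.0], [-0.0, 0.0, -1.0]]
ft_force: [0.3, -0.2, -0.1]
grip_width: 0.8
grip_force: 0.0
```

Call:
{"method": "play_rows", "body": {
  "motion": [
    [[0,0,-5],[0,0,0],80],
    [[0,0,-10],[0,0,0],80],
    [[0,0,-20],[0,0,0],80],
    [[0,0,-25],[0,0,0],80],
    [[0,0,-25],[0,0,0],80],
    [[0,0,-25],[0,0,0],80],
    [[0,0,-15],[0,0,0],80],
    [[0,0,0],[0,0,0],80]
  ]
}}

```text
clock: 19.6
eef_pos: [527.6, 218.2, 183.0]
ee_rot: [[0.422, 0.906, 0.004], [0.906, -0.422, 0.001], [0.003, 0.003, -1.0]]
ft_force: [0.8, 0.2, 0.8]
grip_width: 0.799
grip_force: 0.0
```

Call:
{"method": "play_rows", "body": {
  "motion": [
    [[-20,0,0],[0,0,0],80],
    [[-35,0,0],[0,0,0],80],
    [[-40,0,0],[0,0,0],80],
    [[-40,0,0],[0,0,0],80],
    [[-40,0,0],[0,0,0],80],
    [[-20,0,0],[0,0,0],80],
    [[0,0,0],[0,0,0],80],
    [[0,0,0],[0,0,0],80]
  ]
}}

```text
clock: 20.4
eef_pos: [444.1, 40.9, 180.0]
ee_rot: [[0.423, 0.906, -0.0], [0.906, -0.423, -0.0], [-0.0, -0.0, -1.0]]
ft_force: [0.1, 0.2, 0.7]
grip_width: 0.801
grip_force: 0.0
```

```bash
python3 d.py p2 56; python3 - <<'E'
from h import *
for n in ('scene','side'):
    p,d=robot.read_camera(n);W=cloud(n,d)
    for k,xy,z in (('squat',(584,267),68),('tall',(527,217),108),('refstop',(469,170),86)):
        q=top(W,xy,z,30,5); print(n,k,len(q),((q.min(0)+q.max(0))/2).round(1) if len(q) else '',np.ptp(q,axis=0).round() if len(q) else '', np.median(q[:,2]) if len(q) else '')
cv2.imwrite('pics/f.png',cv2.resize(p[180:420,130:370,::-1],None,fx=2,fy=2))
E
```

```text
20.4 pos [444.1  40.9 180. ] tool delta [194.7   0.4 124. ] yaw y -25.0 tilt [-0. -0. -1.] grip 0.8014106821186007 0.0 F [0.1 0.2 0.7] q [ 0.46  0.01 -0.64  1.95  0.01  1.19 -0.63]
scene squat 309 [585.  266.4  67.8] [39. 39. 10.] 67.31613167699889
scene tall 209 [527.5 217.9 107.6] [34. 33.  9.] 107.35707900849415
scene refstop 84 [469.3 170.4  86.1] [21. 24. 10.] 86.75482388993075
side squat 512 [583.5 266.   67.3] [40. 39.  8.] 68.68068130461987
side tall 384 [526.  217.3 107.4] [33. 33.  8.] 108.63476903302933
side refstop 170 [467.3 169.4  86. ] [25. 22. 10.] 87.21101810196961
```

View pics/f.png

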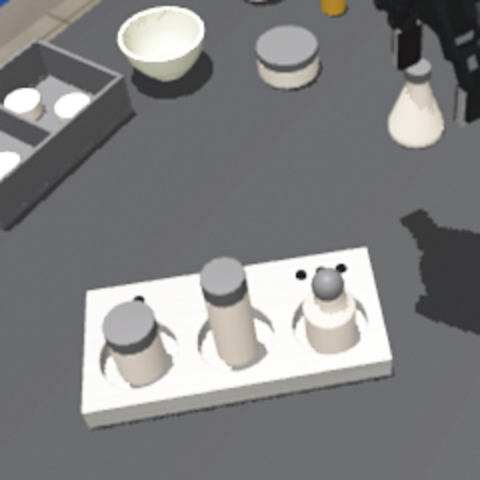

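All three jars stand upright in their pockets: squat (137,345), tall (232,315) and ref (330,315). Tops are at z 68 and 108, centred, and the arm is clear.

```bash
python3 -c "
from station import robot
print(robot.job_done())"
```

```text
the job is handed in; nothing more can be done
None
```

Job handed in at about 20 s of the 64 s limit: the squat jar stands in pocket one and the tall jar in pocket two, both upright on the floor within about 2 mm of the measured pocket centres, and the jar in pocket three has not moved; no verdict was returned.

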